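# Start a spin on the microcentrifuge

### The job

Start the loaded microcentrifuge just by pushing with the fingertips, gripping nothing: first switch it on by pressing down the raised upper end (white bar mark) of the black power rocker on its sloping front panel, because the lid lock needs power; then push the open lid down, without slamming it, until it is fully shut; then press the green start key right in and let it go. Do not press start before the lid is shut, do not press the red stop key or the white lid-release key, and leave the bottle, jar, tip box and vial rack around it where they stand.

Things in the scene. Friction and masses are not known exactly. Their poses are not given: they have to be found in the camera images.
- centrifuge: White benchtop microcentrifuge, fixed to the bench, 270 (x) x 270 (y) x 129 mm high with the lid shut. Origin: centre of its underside; x axis from front to back, y to the left as seen from the front, z up. The front panel slopes up from x = -135, z = 56 mm to x = -50, z = 111 mm (0.574 rad from level); behind it the deck, 111 mm high, has an open bowl with the rotor.
- panel: Sloping front panel of the centrifuge, grey, 84 mm up the slope, 256 mm wide. Origin at its middle on its surface; x axis up the slope, y to the left as seen from the front, z outward at a right angle. On it, from right to left: black power rocker (y = -100 mm), green start key (-45), red stop key (0), white lid-release key (+45), flat display and film keys (+95).
- power (a joint): Black power rocker, 30 mm long up the slope, 21 mm wide; its pivot lies across its middle, 5.5 mm out from the panel. 0 = off: lower half parallel to the panel, upper half standing up 0.4 rad. 0.4 = on: upper half parallel to the panel, 5.5 mm out from it. Stiff, stays where it is left; pressing the upper end takes about 2.5 N over a travel of 4 mm. Counts as on beyond 0.3.
- power_end (a point): Point to press, on the face of the rocker's upper half 10.5 mm from the pivot. Moves with the rocker. When off, its x axis points up the panel's slope and its z axis outward from the panel at a right angle.
- lid (a joint): Lid angle, rad: 0 = fully shut, grows as it opens (starts at 0.6 to 1.0, stops at 1.2). White lid with a clear window, 175 mm from hinge to tip of the front lip, 230 mm wide, 16 mm thick, hinged across the back. The stiff hinge stays where it is left; pushing at right angles near the front edge takes about 2 to 4 N. Counts as shut and locked below 0.03.
- lid_edge (a point): Middle of the front edge of the lid's upper face (165 mm from the hinge axis along the lid, 16 mm above it); x axis points along the lid towards the hinge, z axis out of the upper face. Moves with the lid. A grey finger lip, 90 mm wide, stands out 10 mm beyond this edge, its top 7.5 mm below the upper face.
- lid_hinge (a point): Point on the lid's hinge axis at the middle of the machine's width, 113 mm above the bench, 115 mm behind the machine's centre. The axis runs along the machine's y; the lid lies in front of it (-x) when shut.
- start (a joint): Green start key: a spring key, 0 = out, 0.005 m = fully in, springs back. About 5 N presses it fully in; it counts as pressed beyond 0.0035.
- start_top (a point): Centre of the top face of the green start key, 22 mm across; x axis up the panel's slope, z axis outward from the panel at a right angle (press along -z). Moves with the key.
- stop (a joint): Red stop key, the same kind, beside start. Not to be pressed.
- stop_top (a point): Centre of the top face of the red stop key, 22 mm across.
- release (a joint): White lid-release key, the same kind, beyond stop. Not to be pressed.
- release_top (a point): Centre of the top face of the white lid-release key, 22 mm across.
- bottle: Bystander: amber bottle with a blue cap, 52 mm across, 105 mm high, loose, upright. Origin at the centre of its underside.
- jar: Bystander: white jar with an orange cap, 60 mm across, 62 mm high, loose, upright. Origin at the centre of its underside.
- tip_box: Bystander: blue pipette-tip box with a clear lid, 87 x 67 x 61 mm, loose. Origin at the centre of its underside.
- vial_rack: Bystander: grey rack with blue-capped vials, 90 x 60 x 44 mm, loose. Origin at the centre of its underside.

How it is judged:
By the outcome, as a careful person would: the job done as asked, in the order asked, and still so for the second after the job is handed in, with the robot touching nothing.
It also fails if it takes over 58 s, if anything falls off the work surface, if the arm or the gripper's body presses on something with over 40 N, if the wrist force passes 120 N, or if a joint passes its speed limit or range.

### The arm

A 6-joint arm with a two-finger parallel gripper is mounted at the origin on the work surface. World frame = base frame: x ahead of the robot, y to its left, z up, the work surface at z = 0. Lengths are in m, angles in rad, forces in N, time in s.
With the tool pointing down it reaches from about 0.375 to 0.975 m from the base axis. Payload 3.8 kg.
Tool frame: the origin (TCP) lies midway between the tips of the shut fingers; the grasp point (between the pads) lies 19 mm behind it; z points along the fingers, y is the direction in which the jaws open and shut (so a half turn about z gives the same grasp; the last joint's range is limited). The gripper opens to 85 mm and grips with 20 to 120 N. Pads are 22 mm wide; open, the fingers measure 114 mm over their backs; the gripper's body (76 mm by 85 mm) begins 54 mm behind the grasp point. The pads swing forward as they close: fully open they stand 13 mm farther back than shut.
Start: joints at [-1.359, 0.264, 1.604, -0, 1.274, -0.037], TCP at [0.166, -0.654, 0.231] pointing down, gripper open.
Joint ranges: [-2.63, 2.63], [-0.94, 2.18], [0.31, 2.57], [-1.31, 4.45], [0, 2.66], [-2.55, 2.55]. Speed limits (rad/s): [2.57, 2.57, 3.14, 3.14, 3.14, 3.14].

### API

Orientations are given as a rotation vector (axis times angle).
In Python, from workcell import bot gives the robot as it stands.
- The arm moves only by the shell command python3 -m inch 'ROWS' [FORCE]. ROWS is JSON, a list of rows, each an object of numbers: "dx", "dy", "dz": the shift along the tool's x, y, z in m; "ax", "ay", "az": the turn, a rotation vector about the tool's x, y, z in degrees; "fingers": the opening, from -1 (shut) to 1 (fully open). A call has 1 to 20 rows; each row is the pose to reach, as a shift and turn from the pose measured when the call began, along the tool's axes at that moment; what a row does not reach only later rows make up. A row lasts 1/8 s, in which the tool goes at most 62.5 mm and 10.7 degrees, less where a joint would pass 70% of its speed; a pose out of reach is approached as far as the arm can. A call with a gripper value outside its range is refused whole. The fingers move at their own pace and stop on an object; FORCE is the grip in N (left out, the last holds). Time passes only in rows, so rows that repeat a pose let the fingers close. It gives the time, the measured TCP pose, the force and the opening at its end, in the units of the state.
- bot.read_state(): the state, without advancing time (a new reading comes with each control period).
- bot.read_camera(name): name is "scene" or "top" or "wrist"; returns (picture, depth): 420x560x3 uint8, blue, green, red; 420x560 float32, m along the optical axis (not along the pixel's ray), 0 where there is no reading.
- bot.get_calibration(name): a dict with "intrinsics" (3x3 intrinsics, pixels), "distortion" ([k1, k2, p1, p2, k3] as OpenCV has them; the pictures are not rectified), "view" (4x4, takes a point from world to camera coordinates). Camera axes: x right, y down, z forward; pixel columns grow to the right and rows downward; lengths in m; the calibration is good to about 2 mm. A picture is of the moment at which its call begins: read the wrist's pose just before it. get_calibration takes no time and is no camera call; for the wrist camera it gives the pose at the moment of the call.
- bot.finish_job(): hands the job in, once; it reports no verdict.
Trained networks look in the newest picture that a camera, given by its name, has taken for a name from the list of things; names that differ only in an ending like _2 or _b are one class to them, and where a whole thing is asked for, a point or a joint stands for the part that bears it (a point fixed in the world has none). Each returns a list of dicts, best first, with "p" (0 to 1); they miss things now and then, are a little off and sometimes report something else, mostly with a low value. They report only what shows in the picture. A call takes as long as a camera call.
- bot.masks_of(camera, thing): "region" (420x560 bool, what is visible of it) and "box" ([left, top, right, bottom] in pixels, round what is visible of it).
The state is a dict: "time": time; "q": joint angles; "joint_vel": joint speeds; "joint_torque": joint torques, N m; "tool_pos": TCP position; "tcp_rot": TCP orientation; "wrist_force": force on the tool from outside, world axes, zero at the start; "torque": the same for the moment, N m; "width": opening from 0.0 (shut) to 1.0 (fully open).
Only numpy, scipy, OpenCV 4.12 (cv2) and the standard library are available. Lean on these libraries where they do the work, as an engineer would, in place of code of your own. Each camera call takes 0.05 s, during which the arm holds its last target. There are 200 camera calls.

## Working session

There is one attempt and no reset: what is moved stays moved. The work goes in short steps, Python scripts to look and compute and a shell command to move; the robot and the scene stay as the last step left them, time stands still between calls to the robot, and variables do not carry over. Pictures are saved under pics/ and viewed, about 8 in all and at most 12, crops included, and the job is handed in when it is done.

```bash
mkdir -p pics; python3 - <<'E'
from workcell import bot
import cv2,numpy as np
s=bot.read_state();print(s['time'],s['tool_pos'],s['tcp_rot'],s['width'])
ims=[]
for c in ['scene','top']:
    p,d=bot.read_camera(c);cv2.imwrite(f'pics/{c}.png',p);np.save(f'pics/{c}.npy',d);ims.append(p)
    K=bot.get_calibration(c);print(c,np.round(K['intrinsics'],1).tolist(),np.round(K['distortion'],3),np.round(K['view'],3).tolist())
    for t in ['power_end','start_top','stop_top','release_top','lid_edge','panel']:
        for r in bot.masks_of(c,t)[:1]:
            v,u=np.nonzero(r['region']);print(t,round(r['p'],2),r['box'],len(u),u.mean().round(1),v.mean().round(1),'d',np.median(d[v,u]))
cv2.imwrite('pics/a.png',cv2.resize(np.hstack(ims),(1120,420))[:, :])
E
```

```text
0.0 [ 0.16606288 -0.65348803  0.2299654 ] [-3.11509232e+00 -3.89534056e-01  2.94753596e-04] 1.0023186052142323
scene [[382.3, 0.0, 281.3], [0.0, 382.3, 205.7], [0.0, 0.0, 1.0]] [-0.003  0.     0.     0.     0.   ] [[0.808, 0.589, -0.014, -0.542], [0.466, -0.654, -0.596, -0.194], [-0.36, 0.475, -0.803, 1.183], [0.0, 0.0, 0.0, 1.0]]
power_end 0.61 [191.3, 231.7, 195.2, 237.3] 43 193.9 236.1 d 0.8613332
start_top 0.59 [209.7, 215.5, 216.8, 222.1] 37 211.7 218.6 d 0.88410425
stop_top 0.73 [179.1, 177.0, 339.3, 331.3] 14373 261.7 250.3 d 0.7617164
release_top 0.53 [143.3, 268.9, 184.4, 314.4] 1115 163.2 290.7 d 0.8521117
lid_edge 0.87 [205.6, 178.3, 329.6, 308.1] 9074 269.7 238.8 d 0.7408097
panel 0.73 [179.4, 188.3, 267.4, 247.0] 1062 216.9 221.0 d 0.894173
top [[417.9, 0.0, 277.8], [0.0, 417.9, 214.7], [0.0, 0.0, 1.0]] [-0.104  0.     0.     0.     0.   ] [[-0.025, -0.999, -0.029, 0.092], [-0.997, 0.027, -0.076, 0.635], [0.076, 0.027, -0.997, 1.001], [0.0, 0.0, 0.0, 1.0]]
power_end 0.41 [358.0, 259.6, 370.5, 270.9] 99 362.7 264.4 d 0.94817483
start_top 0.51 [333.2, 259.7, 344.9, 267.8] 67 338.4 263.1 d 0.9400778
lid_edge 0.94 [285.6, 146.2, 399.0, 212.7] 4402 340.4 177.7 d 0.8437174
panel 0.54 [279.3, 148.6, 396.1, 208.1] 4427 340.6 177.8 d 0.84394425
```

View pics/scene.png

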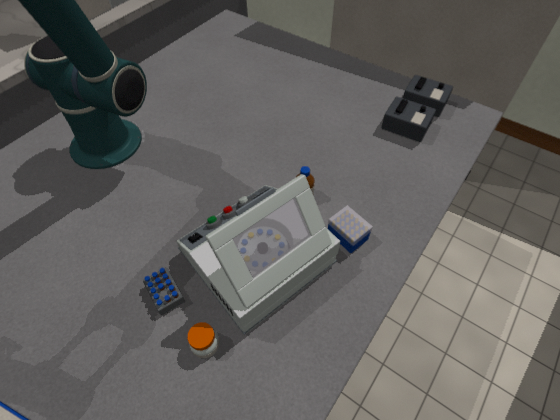

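View pics/top.png

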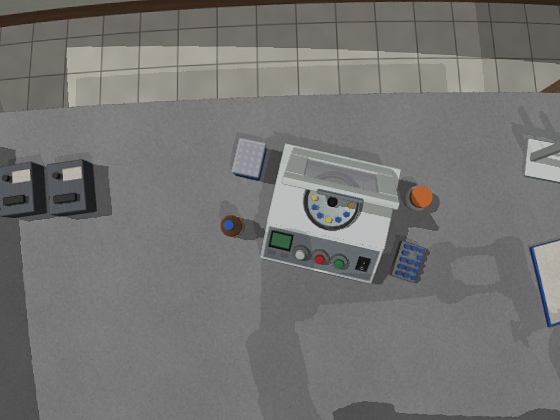

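The scene view shows the centrifuge at about (260,250) with the lid open. In the top view the rocker is at (363,264), green at (339,264), red at (320,259), and white at (301,254). The machine faces the robot and is yawed slightly. Next I'll fit its pose.

```bash
cat > h.py <<'E'
from workcell import bot
import cv2,numpy as np
from scipy.spatial.transform import Rotation as R
from scipy.optimize import least_squares
def proj(P,C):
    V=np.array(C['view']);r,_=cv2.Rodrigues(V[:3,:3]);return cv2.projectPoints(np.float64(P).reshape(-1,1,3),r,V[:3,3],np.array(C['intrinsics']),np.array(C['distortion']))[0][:,0]
def unproj(u,v,d,C):
    n=cv2.undistortPoints(np.float64(np.c_[u,v]).reshape(-1,1,2),np.array(C['intrinsics']),np.array(C['distortion']))[:,0]
    P=np.c_[n*np.c_[d,d],d];V=np.array(C['view']);return (P-V[:3,3])@V[:3,:3]
def color(p,name,box):
    h=cv2.cvtColor(p,cv2.COLOR_BGR2HSV);l,t,r,b=box
    H,S,Vv=[h[...,i].astype(int) for i in range(3)]
    m=(S>110)&(Vv>50)&(((H>40)&(H<85)) if name=='g' else ((H<8)|(H>172)))
    k=np.zeros(m.shape,bool);k[t:b,l:r]=m[t:b,l:r];return np.nonzero(k)
TH=.574
sl=np.array([np.cos(TH),0,np.sin(TH)]);no=np.array([-np.sin(TH),0,np.cos(TH)])
def panel(x,y,z): return np.array([-.0925,0,.0835])+x*sl+np.array([0,y,0])+z*no
def world(p,x): return np.array([x[0],x[1],0])+R.from_euler('z',x[2]).apply(p)
E
python3 - <<'E'
from h import *
obs=[]
B={'top':{'g':(325,250,352,275),'r':(308,248,330,270)},'scene':{'g':(200,210,220,226),'r':(221,200,235,217)}}
for c in B:
    p=cv2.imread(f'pics/{c}.png');d=np.load(f'pics/{c}.npy');C=bot.get_calibration(c)
    for k,b in B[c].items():
        v,u=color(p,k,b);print(c,k,len(u),u.mean(),v.mean(),unproj([u.mean()],[v.mean()],[np.median(d[v,u])],C))
        obs.append((C,{'g':-.045,'r':0}[k],np.array([u.mean(),v.mean()])))
f=lambda x:np.concatenate([proj(world(panel(x[4],y,x[3]),x),C)[0]-o for C,y,o in obs]+[[(x[3]-.007)*300,x[4]*300]])
s=least_squares(f,[.66,-.15,-.1,.007,0]);print(s.x,s.fun)
# lid + whole cloud from top
C=bot.get_calibration('top');d=np.load('pics/top.npy')
v,u=np.mgrid[140:290,255:405].reshape(2,-1);P=unproj(u,v,d[v,u],C);ok=d[v,u]>0
L=R.from_euler('z',-s.x[2]).apply(P[ok]-[s.x[0],s.x[1],0])
for x0 in np.arange(-.16,.2,.02):
    m=(abs(L[:,0]-x0)<.004)&(abs(L[:,1]+.10)<.008);m2=(abs(L[:,0]-x0)<.004)&(abs(L[:,1]-.06)<.02)
    print(round(x0,2),np.round(np.percentile(L[m,2],[10,50,90]) if m.any() else 0,3),np.round(np.percentile(L[m2,2],[10,50,90]) if m2.any() else 0,3))
m=(L[:,2]>.1)&(L[:,0]<-.02);print('y range',np.percentile(L[m,1],[1,99]))
E
```

```text
top g 70 338.62857142857143 263.24285714285713 [[ 0.51753187 -0.06169121  0.09901164]]
top r 71 319.0845070422535 259.0 [[ 0.52827168 -0.01786697  0.09896746]]
scene g 48 211.64583333333334 219.02083333333334 [[ 0.51999836 -0.06462451  0.10031315]]
scene r 52 227.34615384615384 209.07692307692307 [[ 0.53041041 -0.02141889  0.09940199]]
[ 0.62070871 -0.04156167 -0.24411835  0.00920444  0.00142545] [-0.22642247  0.3783605  -0.01498678  0.34742034  0.19491725  0.51222932
  0.25759553  0.34289409  0.66133087  0.42763404]
-0.16 0 [-0.002 -0.     0.002]
-0.14 [-0.004 -0.001  0.001] [-0.003 -0.     0.002]
-0.12 [0.056 0.06  0.064] [0.056 0.059 0.063]
-0.1 [0.071 0.078 0.082] [0.071 0.084 0.097]
-0.08 [0.093 0.097 0.1  ] [0.084 0.094 0.1  ]
-0.06 [0.097 0.099 0.102] [0.097 0.099 0.102]
-0.04 [0.108 0.11  0.112] [0.108 0.11  0.112]
-0.02 [0.108 0.11  0.112] [0.108 0.11  0.113]
-0.0 [0.109 0.11  0.112] [0.063 0.11  0.112]
0.02 [0.107 0.11  0.112] [0.063 0.094 0.111]
0.04 [0.109 0.253 0.256] [0.09  0.252 0.256]
0.06 [0.229 0.231 0.238] [0.07  0.236 0.241]
0.08 [0.2   0.204 0.209] [0.197 0.203 0.207]
0.1 [0.172 0.175 0.18 ] [0.168 0.172 0.177]
0.12 [0.139 0.145 0.15 ] [0.145 0.149 0.153]
0.14 [0.109 0.11  0.112] [0.109 0.12  0.124]
0.16 0 0
0.18 [-0.003 -0.001  0.002] [-0.004 -0.001  0.002]
y range [-0.1308454   0.13211725]
```

```bash
python3 -m inch '[{"dx":0.14,"dy":-0.16,"dz":-0.09,"az":14,"fingers":-1},{"dx":0.14,"dy":-0.16,"dz":-0.09,"az":14,"fingers":-1},{"dx":0.14,"dy":-0.16,"dz":-0.09,"az":14,"fingers":-1},{"dx":0.426,"dy":-0.484,"dz":-0.09,"az":28,"fingers":-1},{"dx":0.426,"dy":-0.484,"dz":-0.09,"az":28,"fingers":-1},{"dx":0.426,"dy":-0.484,"dz":-0.09,"az":28,"fingers":-1},{"dx":0.426,"dy":-0.484,"dz":-0.09,"az":28,"fingers":-1},{"dx":0.426,"dy":-0.484,"dz":-0.09,"az":28,"fingers":-1},{"dx":0.426,"dy":-0.484,"dz":-0.09,"az":28,"fingers":-1},{"dx":0.426,"dy":-0.484,"dz":-0.09,"az":28,"fingers":-1},{"dx":0.426,"dy":-0.484,"dz":-0.09,"az":28,"fingers":-1},{"dx":0.426,"dy":-0.484,"dz":-0.09,"az":28,"fingers":-1},{"dx":0.426,"dy":-0.484,"dz":-0.09,"az":28,"fingers":-1},{"dx":0.426,"dy":-0.484,"dz":-0.09,"az":28,"fingers":-1}]'
python3 - <<'E'
from h import *
C=bot.get_calibration('wrist');p,d=bot.read_camera('wrist')
cv2.imwrite('pics/w1.png',p);np.save('pics/w1.npy',d)
import pickle;pickle.dump(C,open('pics/w1.pkl','wb'));print(C)
s=bot.read_state();print(s['tool_pos'],R.from_rotvec(s['tcp_rot']).as_matrix().round(3),s['width'])
x=[.6207,-.0416,-.244];print(proj([world(panel(0,y,.009),x) for y in(-.1,-.045,0,.045)],C))
for t in ['power_end','start_top','stop_top','release_top']:
    for r in bot.masks_of('wrist',t)[:2]:
        v,u=np.nonzero(r['region']);print(t,round(r['p'],2),np.round(r['box']),u.mean().round(1),v.mean().round(1),unproj([u.mean()],[v.mean()],[np.median(d[v,u])],C))
E
```

```text
{'intrinsics': array([[319.01272749,   0.        , 274.25090068],
       [  0.        , 319.01272749, 205.13706786],
       [  0.        ,   0.        ,   1.        ]]), 'distortion': array([-0.01066444,  0.        ,  0.        ,  0.        ,  0.        ]), 'view': array([[ 2.45174142e-01, -9.69478914e-01,  5.24684703e-04,
        -6.74266674e-01],
       [-9.24630007e-01, -2.33669408e-01,  3.00762295e-01,
        -3.82497360e-02],
       [-2.91460100e-01, -7.42242769e-02, -9.53698992e-01,
         3.78697145e-01],
       [ 0.00000000e+00,  0.00000000e+00,  0.00000000e+00,
         1.00000000e+00]])}
[ 0.16621638 -0.65426822  0.23139486] [[ 0.969  0.246  0.   ]
 [ 0.246 -0.969 -0.   ]
 [-0.     0.    -1.   ]] 1.0035794586981805
[[-474.70950312 -558.53049342]
 [-545.16374413 -588.92993969]
 [-587.08020163 -599.86496413]
 [-606.47078482 -591.87888076]]invalid input at $[0]: expected keys dx, dy, dz, ax, ay, az, fingers
```

View pics/w1.png

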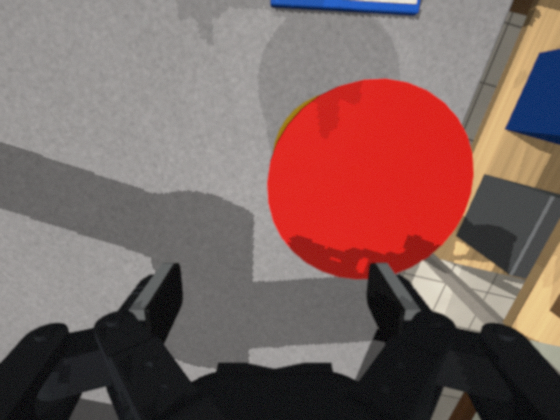

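The move was refused because every row needs all seven keys. The arm hasn't moved, and the wrist view shows only a red disc at about (370,180), so I'll send the move again in full.

```bash
python3 -m inch '[{"dx":0.14,"dy":-0.16,"dz":-0.09,"ax":0,"ay":0,"az":14,"fingers":-1},{"dx":0.14,"dy":-0.16,"dz":-0.09,"ax":0,"ay":0,"az":14,"fingers":-1},{"dx":0.14,"dy":-0.16,"dz":-0.09,"ax":0,"ay":0,"az":14,"fingers":-1},{"dx":0.426,"dy":-0.484,"dz":-0.09,"ax":0,"ay":0,"az":28,"fingers":-1},{"dx":0.426,"dy":-0.484,"dz":-0.09,"ax":0,"ay":0,"az":28,"fingers":-1},{"dx":0.426,"dy":-0.484,"dz":-0.09,"ax":0,"ay":0,"az":28,"fingers":-1},{"dx":0.426,"dy":-0.484,"dz":-0.09,"ax":0,"ay":0,"az":28,"fingers":-1},{"dx":0.426,"dy":-0.484,"dz":-0.09,"ax":0,"ay":0,"az":28,"fingers":-1},{"dx":0.426,"dy":-0.484,"dz":-0.09,"ax":0,"ay":0,"az":28,"fingers":-1},{"dx":0.426,"dy":-0.484,"dz":-0.09,"ax":0,"ay":0,"az":28,"fingers":-1},{"dx":0.426,"dy":-0.484,"dz":-0.09,"ax":0,"ay":0,"az":28,"fingers":-1},{"dx":0.426,"dy":-0.484,"dz":-0.09,"ax":0,"ay":0,"az":28,"fingers":-1},{"dx":0.426,"dy":-0.484,"dz":-0.09,"ax":0,"ay":0,"az":28,"fingers":-1},{"dx":0.426,"dy":-0.484,"dz":-0.09,"ax":0,"ay":0,"az":28,"fingers":-1}]'
cat > look.py <<'E'
from h import *
import sys,pickle
n=sys.argv[1]
C=bot.get_calibration('wrist');p,d=bot.read_camera('wrist')
cv2.imwrite(f'pics/{n}.png',p);np.save(f'pics/{n}.npy',d);pickle.dump(C,open(f'pics/{n}.pkl','wb'))
s=bot.read_state();print(s['time'],s['tool_pos'],R.from_rotvec(s['tcp_rot']).as_matrix().round(3).tolist(),s['width'],s['q'])
for t in sys.argv[2:]:
    for r in bot.masks_of('wrist',t)[:1]:
        v,u=np.nonzero(r['region']);print(t,round(r['p'],2),np.round(r['box']),u.mean().round(1),v.mean().round(1),unproj([u.mean()],[v.mean()],[np.median(d[v,u])],C))
E
python3 look.py w2 power_end start_top stop_top release_top
```

```text
time: 2.7
tool_pos: [0.4595, -0.0812, 0.3212]
tcp_rot: [3.118, -0.378, -0.0]
wrist_force: [0.7, -0.5, -0.1]
width: 0.002
2.75 [ 0.45948599 -0.08125186  0.32128072] [[0.971, -0.239, -0.0], [-0.239, -0.971, -0.0], [-0.0, 0.0, -1.0]] -0.0005708010920496628 [-2.28226718e-01 -1.83937842e-01  1.90506699e+00 -2.50037825e-04
  1.42047469e+00  1.58440020e+00]
start_top 0.65 [236. 118. 258. 138.] 246.7 128.3 [[ 0.5167205  -0.06323197  0.09863949]]
stop_top 0.58 [199. 117. 217. 134.] 206.3 127.4 [[ 0.52850075 -0.01999885  0.09925065]]
release_top 0.85 [159. 117. 172. 134.] 166.7 127.1 [[0.53945928 0.02267729 0.09916161]]
```

View pics/w2.png

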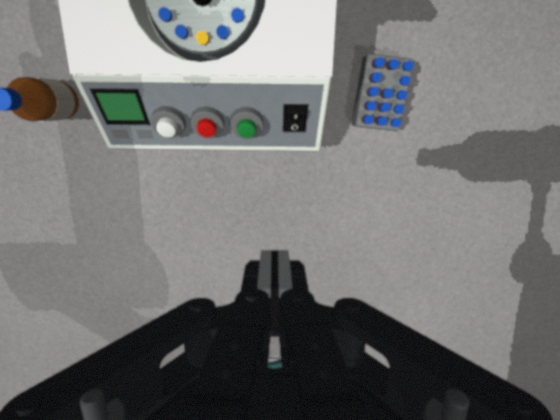

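The wrist view has the rocker at about (295,118), green at (247,128), red at (207,127), and white at (167,127). The tool's yaw is aligned with the machine. Next I'll measure the panel profile and the rocker.

```bash
python3 - <<'E'
from h import *
import pickle
C=pickle.load(open('pics/w2.pkl','rb'));d=np.load('pics/w2.npy');p=cv2.imread('pics/w2.png')
v,u=np.mgrid[40:165,60:345].reshape(2,-1);P=unproj(u,v,d[v,u],C)
yaw=-.25;L=R.from_euler('z',-yaw).apply(P-[.5285,-.020,0])
# edges of white body at z>0.04: sides
m=(L[:,2]>.05)&(L[:,0]<.0)&(L[:,0]>-.03);print('y range',np.percentile(L[m,1],[.5,99.5]))
m=(L[:,2]>.104)&(L[:,0]>.05)&(L[:,2]<.12);print('deck y range',np.percentile(L[m,1],[.5,99.5]),np.median(L[m,2]))
for y0,w in((.07,.008),(-.023,.006),(-.072,.006),(-.1,.006)):
    print(y0,[(round(x0,3),round(float(np.median(L[k,2])),4)) for x0 in np.arange(-.056,.062,.006) if (k:=(abs(L[:,0]-x0)<.003)&(abs(L[:,1]-y0)<w)).any()])
# plane fit on panel grey
k=(abs(L[:,0])<.025)&((abs(L[:,1]+.023)<.006)|(abs(L[:,1]+.072)<.006)|(abs(L[:,1]-.022)<.006))
A=np.c_[L[k,:2],np.ones(k.sum())];print('plane',np.linalg.lstsq(A,L[k,2],rcond=None)[0])
g=cv2.cvtColor(p,cv2.COLOR_BGR2GRAY);cv2.imwrite('pics/c.png',cv2.resize(p[70:160,180:340],None,fx=5,fy=5,interpolation=cv2.INTER_CUBIC))
m=(g<45)&(np.indices(g.shape)[1]>275)&(np.indices(g.shape)[1]<315)&(np.indices(g.shape)[0]>98)&(np.indices(g.shape)[0]<140)
vv,uu=np.nonzero(m);print('rocker',uu.min(),uu.max(),vv.min(),vv.max())
Q=unproj(uu,vv,d[vv,uu],C);Q=R.from_euler('z',-yaw).apply(Q-[.5285,-.020,0])
for x0 in np.arange(-.02,.028,.004):
    k=abs(Q[:,0]-x0)<.002
    if k.any(): print(round(x0,3),np.median(Q[k,2]).round(4),Q[k,1].min().round(4),Q[k,1].max().round(4))
E
```

```text
y range [-0.1322699   0.13433013]
deck y range [-0.13318958  0.13484008] 0.10995475439611682
0.07 [(np.float64(-0.056), -0.001), (np.float64(-0.05), -0.0008), (np.float64(-0.044), -0.0011), (np.float64(-0.038), -0.0007), (np.float64(-0.032), 0.0497), (np.float64(-0.026), 0.0588), (np.float64(-0.02), 0.0638), (np.float64(-0.014), 0.0675), (np.float64(-0.008), 0.0718), (np.float64(-0.002), 0.0757), (np.float64(0.004), 0.0808), (np.float64(0.01), 0.0839), (np.float64(0.016), 0.0872), (np.float64(0.022), 0.091), (np.float64(0.028), 0.0952), (np.float64(0.034), 0.0991), (np.float64(0.04), 0.1026), (np.float64(0.046), 0.1055), (np.float64(0.052), 0.1081), (np.float64(0.058), 0.1101)]
-0.023 [(np.float64(-0.056), -0.0005), (np.float64(-0.05), -0.0007), (np.float64(-0.044), -0.0008), (np.float64(-0.038), -0.0011), (np.float64(-0.032), 0.0556), (np.float64(-0.026), 0.0589), (np.float64(-0.02), 0.0642), (np.float64(-0.014), 0.0676), (np.float64(-0.008), 0.0712), (np.float64(-0.002), 0.0765), (np.float64(0.004), 0.0818), (np.float64(0.01), 0.0841), (np.float64(0.016), 0.0873), (np.float64(0.022
[... 965 characters left out ...]
99), (np.float64(-0.02), 0.0643), (np.float64(-0.014), 0.068), (np.float64(-0.008), 0.0719), (np.float64(-0.002), 0.0812), (np.float64(0.004), 0.0848), (np.float64(0.01), 0.0921), (np.float64(0.016), 0.0987), (np.float64(0.022), 0.0939), (np.float64(0.028), 0.0954), (np.float64(0.034), 0.0993), (np.float64(0.04), 0.103), (np.float64(0.046), 0.1061), (np.float64(0.052), 0.1089), (np.float64(0.058), 0.1099)]
plane [ 3.93431722 -1.01488104  0.07680079]
rocker 284 306 105 130
-0.004 0.08 -0.1108 -0.0871
0.0 0.0817 -0.1106 -0.0869
0.004 0.085 -0.1112 -0.0867
0.008 0.0878 -0.1108 -0.0866
0.012 0.093 -0.1117 -0.0865
0.016 0.099 -0.1113 -0.0863
0.02 0.0971 -0.111 -0.0862
0.024 0.0935 -0.1105 -0.0751
```

View pics/c.png

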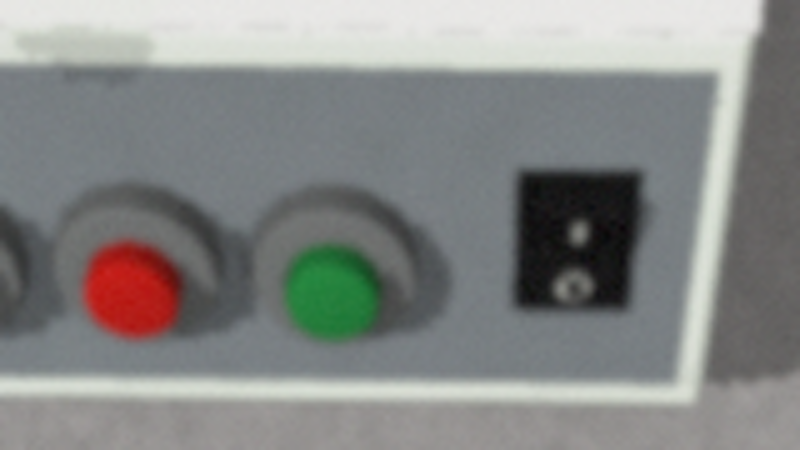

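The panel measurements agree with the given model: keys at panel x≈0 and 18 mm out, rocker at y≈-100. This helper will turn panel or machine targets into tool-frame deltas.

```bash
cat > go.py <<'E'
from h import *
M=[.6273,-.0452,-.252]
def rotm(tilt): # tool z tilted from down toward machine +x by tilt (rad), tool x = machine x
    return R.from_euler('z',M[2])*R.from_matrix(np.diag([1,-1,-1]))*R.from_euler('y',tilt)
def delta(pm,tilt,label=''):
    s=bot.read_state();T=R.from_rotvec(s['tcp_rot']);W=world(np.array(pm),M)
    print(label,'W',W.round(4),'d(mm)',(T.inv().apply(W-s['tool_pos'])*1e3).round(1),'a',np.degrees((T.inv()*rotm(tilt)).as_rotvec()).round(1))
def where():
    s=bot.read_state();T=R.from_rotvec(s['tcp_rot']);p=R.from_euler('z',-M[2]).apply(s['tool_pos']-np.array([M[0],M[1],0]))
    q=p-np.array([-.0925,0,.0835]);print('t',round(s['time'],2),'mach',(p*1e3).round(1),'panel',np.round([q@sl*1e3,q[1]*1e3,q@no*1e3],1),'F',np.round(s['wrist_force'],1),'q',np.round(s['q'],2),'zt',T.as_matrix()[:,2].round(3))
E
python3 -c "
from go import *
where();delta(panel(.0125,-.0995,.055),TH)"
```

```text
t 2.95 mach [-153.4  -76.4  321.3] panel [ 78.  -76.4 232.8] F [-0.3  0.1  0.3] q [-0.23 -0.18  1.9  -0.    1.42  1.58] zt [ 0. -0. -1.]
 W [ 0.4942 -0.1137  0.1365] d(mm) [ 41.3  23.6 184.8] a [-0.2 32.9  0.6]
```

```bash
python3 -m inch '[{"dx":0.02,"dy":0.024,"dz":0.06,"ax":0,"ay":11,"az":0.6,"fingers":-1},{"dx":0.02,"dy":0.024,"dz":0.12,"ax":0,"ay":22,"az":0.6,"fingers":-1},{"dx":0.041,"dy":0.0236,"dz":0.165,"ax":0,"ay":33,"az":0.6,"fingers":-1},{"dx":0.041,"dy":0.0236,"dz":0.185,"ax":0,"ay":33,"az":0.6,"fingers":-1},{"dx":0.041,"dy":0.0236,"dz":0.185,"ax":0,"ay":33,"az":0.6,"fingers":-1},{"dx":0.041,"dy":0.0236,"dz":0.185,"ax":0,"ay":33,"az":0.6,"fingers":-1}]'; python3 -c "
from go import *
where();delta(panel(.0125,-.0995,.012),TH)"; python3 look.py w3 power_end start_top
```

```text
time: 3.7
tool_pos: [0.4957, -0.1144, 0.1389]
tcp_rot: [2.923, -0.371, 0.871]
wrist_force: [0.4, -0.2, 0.2]
width: 0.002
t 3.7 mach [-110.2  -99.8  138.9] panel [ 15.2 -99.8  56.1] F [ 0.4 -0.2  0.2] q [-0.29 -0.31  2.46  0.06  0.42  1.48] zt [ 0.53  -0.134 -0.837]
 W [ 0.5168 -0.1195  0.1004] d(mm) [-2.9 -0.2 44.1] a [-0.1 -0.3 -0.1]
3.75 [ 0.49673323 -0.11461954  0.14008491] [[0.809, -0.249, 0.532], [-0.209, -0.969, -0.134], [0.549, -0.003, -0.836]] -0.0017253568467352908 [-0.2925795  -0.31100075  2.45542432  0.06116259  0.41766341  1.48191185]
power_end 0.8 [255. 226. 291. 251.] 273.9 237.4 [[ 0.51663848 -0.11885903  0.09509038]]
start_top 0.68 [171. 243. 210. 278.] 188.4 260.0 [[ 0.51563483 -0.06338348  0.09831749]]
```

View pics/w3.png

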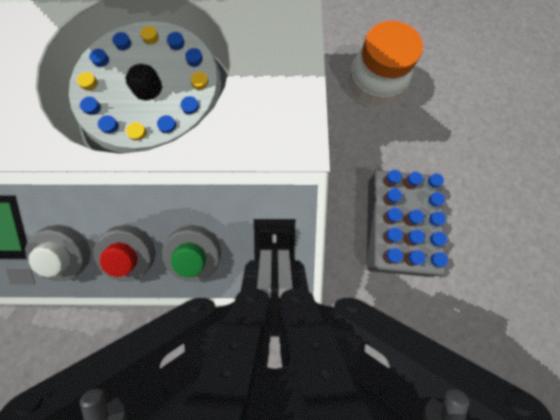

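The fingertips are lined up with the rocker, which is centred at about (275,232). Now I'll press along the tool axis.

```bash
python3 -m inch '[{"dx":-0.003,"dy":0,"dz":0.02,"ax":0,"ay":0,"az":0,"fingers":-1},{"dx":-0.003,"dy":0,"dz":0.036,"ax":0,"ay":0,"az":0,"fingers":-1},{"dx":-0.003,"dy":0,"dz":0.041,"ax":0,"ay":0,"az":0,"fingers":-1},{"dx":-0.003,"dy":0,"dz":0.045,"ax":0,"ay":0,"az":0,"fingers":-1},{"dx":-0.003,"dy":0,"dz":0.048,"ax":0,"ay":0,"az":0,"fingers":-1},{"dx":-0.003,"dy":0,"dz":0.050,"ax":0,"ay":0,"az":0,"fingers":-1},{"dx":-0.003,"dy":0,"dz":0.050,"ax":0,"ay":0,"az":0,"fingers":-1}]'; python3 -c "
from go import *
where()"
```

```text
time: 4.72
tool_pos: [0.5217, -0.1208, 0.0975]
tcp_rot: [2.921, -0.37, 0.876]
wrist_force: [-0.3, -0.9, 2.4]
width: 0.001
t 4.72 mach [-83.4 -99.6  97.5] panel [ 15.2 -99.6   6.8] F [-0.3 -0.9  2.4] q [-0.29 -0.17  2.45  0.08  0.28  1.46] zt [ 0.534 -0.135 -0.835]
```

```bash
python3 -m inch '[{"dx":-0.002,"dy":0,"dz":0.001,"ax":0,"ay":0,"az":0,"fingers":-1},{"dx":-0.002,"dy":0,"dz":0.002,"ax":0,"ay":0,"az":0,"fingers":-1},{"dx":-0.002,"dy":0,"dz":0.002,"ax":0,"ay":0,"az":0,"fingers":-1}]'; python3 -c "
from go import *
where()"
```

```text
time: 5.1
tool_pos: [0.521, -0.1207, 0.0946]
tcp_rot: [2.921, -0.37, 0.876]
wrist_force: [0.9, 0.1, 2.0]
width: -0.001
t 5.1 mach [-84.1 -99.6  94.6] panel [ 13.1 -99.6   4.8] F [0.9 0.1 2. ] q [-0.29 -0.17  2.45  0.08  0.28  1.46] zt [ 0.533 -0.135 -0.835]
```

```bash
python3 -m inch '[{"dx":0,"dy":0,"dz":0.001,"ax":0,"ay":0,"az":0,"fingers":-1},{"dx":0,"dy":0,"dz":0.002,"ax":0,"ay":0,"az":0,"fingers":-1},{"dx":0,"dy":0,"dz":0.002,"ax":0,"ay":0,"az":0,"fingers":-1}]'; python3 -c "
from go import *
where()"
```

```text
time: 5.48
tool_pos: [0.5215, -0.1208, 0.094]
tcp_rot: [2.922, -0.37, 0.875]
wrist_force: [-21.0, 4.6, 25.7]
width: 0.006
t 5.47 mach [-83.7 -99.6  94. ] panel [ 13.2 -99.6   4.1] F [-21.    4.6  25.7] q [-0.29 -0.16  2.45  0.09  0.27  1.46] zt [ 0.533 -0.134 -0.835]
```

The rocker has bottomed out at about 33 N. I'll back off and check it.

```bash
python3 -m inch '[{"dx":0,"dy":0,"dz":-0.004,"ax":0,"ay":0,"az":0,"fingers":-1},{"dx":0,"dy":0,"dz":-0.03,"ax":0,"ay":0,"az":0,"fingers":-1},{"dx":0,"dy":0,"dz":-0.07,"ax":0,"ay":0,"az":0,"fingers":-1},{"dx":0,"dy":0,"dz":-0.07,"ax":0,"ay":0,"az":0,"fingers":-1}]'; python3 look.py w4 power_end; python3 -c "
from go import *
import pickle
where()
for n in('w3','w4'):
    C=pickle.load(open(f'pics/{n}.pkl','rb'));d=np.load(f'pics/{n}.npy');v,u=np.mgrid[150:300,150:350].reshape(2,-1);P=unproj(u,v,d[v,u],C)
    q=R.from_euler('z',-M[2]).apply(P-[M[0],M[1],0])-[-.0925,0,.0835]
    x=q@sl;z=q@no
    print(n,[(x0,round(float(np.median(z[k]))*1,4) if 0 else round(float(np.median(z[k])*1e3),1)) for x0 in range(-16,26,3) if (k:=(abs(x*1e3-x0)<1.5)&(abs(q[:,1]+.0995)<.007)).any()])
delta([.06,-.0,.32],0,'pre');delta([-.13,0,.33],0,'up')
"
python3 - <<'E'
import cv2;p=cv2.imread('pics/w4.png');cv2.imwrite('pics/w4c.png',cv2.resize(p[120:320,130:350],None,fx=2.5,fy=2.5))
E
```

```text
time: 5.98
tool_pos: [0.4846, -0.1115, 0.155]
tcp_rot: [2.919, -0.369, 0.881]
wrist_force: [-0.1, 0.3, -1.0]
width: -0.001
6.025 [ 0.48424901 -0.11136974  0.15347455] [[0.808, -0.248, 0.535], [-0.208, -0.969, -0.135], [0.551, -0.002, -0.834]] 0.003183522948722181 [-0.29445709 -0.36861477  2.46612154  0.05857667  0.46141406  1.48321923]
power_end 0.77 [261. 216. 292. 251.] 274.2 231.9 [[ 0.51360004 -0.11818523  0.08927762]]
t 6.08 mach [-122.5  -99.7  152.1] panel [ 12.  -99.7  73.9] F [-0.9 -0.2  0.5] q [-0.29 -0.37  2.47  0.06  0.46  1.48] zt [ 0.533 -0.134 -0.836]
w3 [(-1, 4.1), (2, 4.8), (5, 6.0), (8, 7.3), (11, 8.6), (14, 9.3), (17, 1.4), (20, 0.3), (23, 83.2)]
w4 [(-10, 6.9), (-7, 7.6), (-4, 5.8), (-1, 4.7), (2, 4.0), (5, 4.1), (8, 4.3), (11, 4.3), (14, 3.9), (17, 0.8), (20, 44.6), (23, 100.4)]
pre W [ 0.6854 -0.0602  0.32  ] d(mm) [244.7 -99.9 -39.8] a [ -0.2 -33.3   0. ]
up W [ 0.5014 -0.0128  0.33  ] d(mm) [  91.4 -100.2 -152.5] a [ -0.2 -33.3   0. ]
```

View pics/w4c.png

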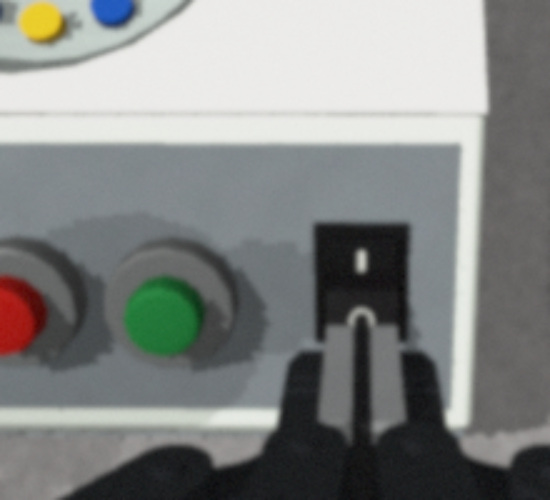

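The rocker reads on: the upper half is flat at 4 mm in my frame (about 1 mm bias) and the lower half is raised. The power mark is at (360,260) in the crop. Next I'll go up and over the lid.

```bash
python3 -m inch '[{"dx":0.03,"dy":-0.033,"dz":-0.05,"ax":0,"ay":-8,"az":0,"fingers":-1},{"dx":0.06,"dy":-0.066,"dz":-0.1,"ax":0,"ay":-16,"az":0,"fingers":-1},{"dx":0.091,"dy":-0.1,"dz":-0.152,"ax":0,"ay":-25,"az":0,"fingers":-1},{"dx":0.091,"dy":-0.1,"dz":-0.152,"ax":0,"ay":-33,"az":0,"fingers":-1},{"dx":0.168,"dy":-0.1,"dz":-0.1,"ax":0,"ay":-33.3,"az":0,"fingers":-1},{"dx":0.257,"dy":-0.1,"dz":-0.048,"ax":0,"ay":-33.3,"az":0,"fingers":-1},{"dx":0.257,"dy":-0.1,"dz":-0.048,"ax":0,"ay":-33.3,"az":0,"fingers":-1},{"dx":0.257,"dy":-0.1,"dz":-0.048,"ax":0,"ay":-33.3,"az":0,"fingers":-1},{"dx":0.257,"dy":-0.1,"dz":-0.048,"ax":0,"ay":-33.3,"az":0,"fingers":-1}]'; cat > lid.py <<'E'
from go import *
where()
def tcp(a,r=.15): 
    return np.array([.115-r*np.cos(a)+.016*np.sin(a)+.011,0,.113+r*np.sin(a)+.016*np.cos(a)])
s=bot.read_state();T=R.from_rotvec(s['tcp_rot'])
for a in (1.1,1.0,.95,.9,.8,.7,.6,.5,.4,.3,.2,.1,.05,0,-.03):
    print(a,((T.inv().apply(world(tcp(a),M)-s['tool_pos']))*1e3).round(1))
E
python3 lid.py; python3 - <<'E'
from go import *
C=bot.get_calibration('top');p,d=bot.read_camera('top');cv2.imwrite('pics/t2.png',p)
v,u=np.mgrid[130:290,255:415].reshape(2,-1);k=d[v,u]>0;P=unproj(u[k],v[k],d[v,u][k],C)
L=R.from_euler('z',-M[2]).apply(P-[M[0],M[1],0])
for y0 in(-.09,.09):
    m=(abs(L[:,1]-y0)<.02)&(L[:,2]>.15)&(L[:,2]<.27);print(np.percentile(L[m,2],99),np.polyfit(L[m,0],L[m,2],1),L[m,0].min())
E
```

```text
time: 7.2
tool_pos: [0.6909, -0.0616, 0.33]
tcp_rot: [-3.114, 0.393, 0.008]
wrist_force: [-0.6, 0.3, -0.2]
width: 0.0
t 7.2 mach [ 65.7  -0.  330. ] panel [266.7  -0.  121.1] F [-0.6  0.3 -0.2] q [-0.13  0.26  1.43  0.    1.46  1.7 ] zt [-0.005  0.003 -1.   ]
1.1 [ 7.   0.1 76. ]
1.0 [-6.8  0.1 82.2]
0.95 [-13.4   0.1  85.8]
0.9 [-19.9   0.1  89.7]
0.8 [-32.2   0.1  98.4]
0.7 [-4.350e+01  1.000e-01  1.084e+02]
0.6 [-5.380e+01  1.000e-01  1.194e+02]
0.5 [-62.9   0.2 131.4]
0.4 [-70.8   0.2 144.2]
0.3 [-77.4   0.2 157.8]
0.2 [-82.6   0.2 172. ]
0.1 [-86.3   0.3 186.6]
0.05 [-87.6   0.3 194. ]
0 [-88.6   0.3 201.5]
-0.03 [-89.    0.3 206. ]
0.25682802444346187 [-1.29357129  0.29841391] 0.02499911669559383
0.2574648203801473 [-1.31159372  0.29900288] 0.025011706791869922
```

```bash
python3 -m inch '[{"dx":0.007,"dy":0,"dz":0.04,"ax":0,"ay":0,"az":0,"fingers":-1},{"dx":0.007,"dy":0,"dz":0.076,"ax":0,"ay":0,"az":0,"fingers":-1},{"dx":-0.007,"dy":0,"dz":0.082,"ax":0,"ay":0,"az":0,"fingers":-1},{"dx":-0.0134,"dy":0,"dz":0.0858,"ax":0,"ay":0,"az":0,"fingers":-1},{"dx":-0.02,"dy":0,"dz":0.09,"ax":0,"ay":0,"az":0,"fingers":-1},{"dx":-0.026,"dy":0,"dz":0.094,"ax":0,"ay":0,"az":0,"fingers":-1},{"dx":-0.032,"dy":0,"dz":0.0984,"ax":0,"ay":0,"az":0,"fingers":-1},{"dx":-0.038,"dy":0,"dz":0.1034,"ax":0,"ay":0,"az":0,"fingers":-1},{"dx":-0.0435,"dy":0,"dz":0.1084,"ax":0,"ay":0,"az":0,"fingers":-1}]'; python3 lid.py
```

```text
time: 8.38
tool_pos: [0.6473, -0.05, 0.223]
tcp_rot: [-3.114, 0.393, 0.005]
wrist_force: [-0.3, 0.5, 2.5]
width: -0.006
t 8.38 mach [ 20.6   0.3 223. ] panel [170.7   0.3  55.7] F [-0.3  0.5  2.5] q [-0.12  0.22  1.67  0.    1.25  1.7 ] zt [-0.003  0.003 -1.   ]
1.1 [ 51.5   0.3 -31.1]
1.0 [ 37.7   0.3 -25. ]
0.95 [ 31.1   0.3 -21.5]
0.9 [ 24.6   0.3 -17.6]
0.8 [12.3  0.3 -8.8]
0.7 [1.  0.3 1.1]
0.6 [-9.3  0.4 12.1]
0.5 [-18.5   0.4  24.1]
0.4 [-26.4   0.4  36.9]
0.3 [-33.    0.4  50.5]
0.2 [-38.2   0.4  64.6]
0.1 [-42.    0.5  79.2]
0.05 [-43.3   0.5  86.7]
0 [-44.2   0.5  94.2]
-0.03 [-44.6   0.5  98.7]
```

Contact is at about 2.5 N. I'll continue along the arc to about 0.1 rad.

```bash
python3 -m inch '[{"dx":-0.004,"dy":0,"dz":0.0065,"ax":0,"ay":0,"az":0,"fingers":-1},{"dx":-0.0093,"dy":0,"dz":0.012,"ax":0,"ay":0,"az":0,"fingers":-1},{"dx":-0.014,"dy":0,"dz":0.018,"ax":0,"ay":0,"az":0,"fingers":-1},{"dx":-0.0185,"dy":0,"dz":0.024,"ax":0,"ay":0,"az":0,"fingers":-1},{"dx":-0.0225,"dy":0,"dz":0.0305,"ax":0,"ay":0,"az":0,"fingers":-1},{"dx":-0.0264,"dy":0,"dz":0.037,"ax":0,"ay":0,"az":0,"fingers":-1},{"dx":-0.03,"dy":0,"dz":0.0437,"ax":0,"ay":0,"az":0,"fingers":-1},{"dx":-0.033,"dy":0,"dz":0.0505,"ax":0,"ay":0,"az":0,"fingers":-1},{"dx":-0.0357,"dy":0,"dz":0.0575,"ax":0,"ay":0,"az":0,"fingers":-1},{"dx":-0.0382,"dy":0,"dz":0.0645,"ax":0,"ay":0,"az":0,"fingers":-1},{"dx":-0.04,"dy":0,"dz":0.072,"ax":0,"ay":0,"az":0,"fingers":-1},{"dx":-0.042,"dy":0,"dz":0.079,"ax":0,"ay":0,"az":0,"fingers":-1},{"dx":-0.042,"dy":0,"dz":0.079,"ax":0,"ay":0,"az":0,"fingers":-1}]'; python3 lid.py
```

```text
time: 10.0
tool_pos: [0.6054, -0.0391, 0.1429]
tcp_rot: [-3.114, 0.393, 0.009]
wrist_force: [-0.1, -0.9, -0.5]
width: 0.0
t 10.0 mach [-22.7   0.4 142.9] panel [90.9  0.4 12. ] F [-0.1 -0.9 -0.5] q [-0.11  0.21  1.84  0.    1.1   1.71] zt [-0.005  0.004 -1.   ]
1.1 [  94.3    0.3 -111.6]
1.0 [  80.5    0.3 -105.4]
0.95 [  73.9    0.3 -101.8]
0.9 [ 67.4   0.3 -97.9]
0.8 [ 55.2   0.3 -89.2]
0.7 [ 43.8   0.3 -79.2]
0.6 [ 33.5   0.3 -68.2]
0.5 [ 24.4   0.3 -56.2]
0.4 [ 16.5   0.3 -43.3]
0.3 [ 10.    0.4 -29.7]
0.2 [  4.8   0.4 -15.6]
0.1 [ 1.1  0.4 -1. ]
0.05 [-0.2  0.4  6.5]
0 [-1.2  0.4 13.9]
-0.03 [-1.6  0.4 18.5]
```

The force has dropped to near zero, so I'll check the lid before going on.

```bash
python3 - <<'E'
from go import *
p,d=bot.read_camera('scene');C=bot.get_calibration('scene');cv2.imwrite('pics/s2.png',cv2.resize(p[140:350,130:410],(784,588)))
v,u=np.mgrid[140:350,130:400].reshape(2,-1);k=d[v,u]>0;P=unproj(u[k],v[k],d[v,u][k],C)
L=R.from_euler('z',-M[2]).apply(P-[M[0],M[1],0])
m=(abs(abs(L[:,1])-.09)<.02)
print([(x,round(float(np.median(L[n,2])),3)) for x in range(-70,130,15) if (n:=m&(abs(L[:,0]*1e3-x)<4)).any()])
E
```

```text
[(-70, 0.098), (-40, 0.143), (-25, 0.141), (-10, 0.14), (5, 0.138), (20, 0.137), (35, 0.136), (50, 0.134), (65, 0.133), (80, 0.131), (95, 0.13), (110, 0.129), (125, 0.112)]
```

View pics/s2.png

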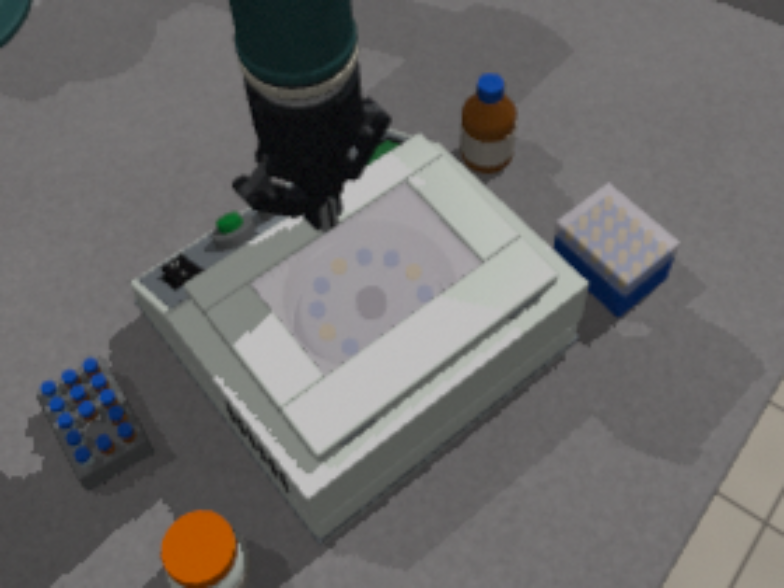

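The lid is at about 0.1 rad, with the fingertips on its front frame at (325,215) in the crop. I'll finish closing it slowly.

```bash
python3 -m inch '[{"dx":0,"dy":0,"dz":0.003,"ax":0,"ay":0,"az":0,"fingers":-1},{"dx":0,"dy":0,"dz":0.006,"ax":0,"ay":0,"az":0,"fingers":-1},{"dx":-0.001,"dy":0,"dz":0.009,"ax":0,"ay":0,"az":0,"fingers":-1},{"dx":-0.001,"dy":0,"dz":0.011,"ax":0,"ay":0,"az":0,"fingers":-1},{"dx":-0.001,"dy":0,"dz":0.013,"ax":0,"ay":0,"az":0,"fingers":-1},{"dx":-0.001,"dy":0,"dz":0.014,"ax":0,"ay":0,"az":0,"fingers":-1},{"dx":-0.001,"dy":0,"dz":0.014,"ax":0,"ay":0,"az":0,"fingers":-1}]'; python3 -c "
from go import *
where()"
```

```text
time: 10.92
tool_pos: [0.6046, -0.0389, 0.1291]
tcp_rot: [-3.114, 0.392, 0.008]
wrist_force: [-0.8, 0.3, -0.3]
width: 0.001
t 10.93 mach [-23.6   0.4 129.1] panel [82.6  0.4  0.9] F [-0.8  0.3 -0.3] q [-0.11  0.22  1.85  0.    1.07  1.71] zt [-0.005  0.003 -1.   ]
```

```bash
python3 -m inch '[{"dx":0,"dy":0,"dz":0.001,"ax":0,"ay":0,"az":0,"fingers":-1},{"dx":0,"dy":0,"dz":0.002,"ax":0,"ay":0,"az":0,"fingers":-1},{"dx":0,"dy":0,"dz":0.002,"ax":0,"ay":0,"az":0,"fingers":-1}]'; python3 -c "
from go import *
where()"
```

```text
time: 11.3
tool_pos: [0.6047, -0.0389, 0.129]
tcp_rot: [-3.114, 0.392, 0.008]
wrist_force: [-5.2, 0.3, 9.7]
width: -0.001
t 11.3 mach [-23.4   0.4 129. ] panel [82.7  0.4  0.7] F [-5.2  0.3  9.7] q [-0.11  0.22  1.85  0.    1.07  1.71] zt [-0.005  0.003 -1.   ]
```

```bash
python3 -m inch '[{"dx":0.001,"dy":0,"dz":0.002,"ax":0,"ay":0,"az":0,"fingers":-1},{"dx":0.001,"dy":0,"dz":0.003,"ax":0,"ay":0,"az":0,"fingers":-1}]'; python3 -c "
from go import *
where()"; python3 -m inch '[{"dx":0,"dy":0,"dz":-0.01,"ax":0,"ay":0,"az":0,"fingers":-1},{"dx":0,"dy":0,"dz":-0.06,"ax":0,"ay":0,"az":0,"fingers":-1},{"dx":0,"dy":0,"dz":-0.11,"ax":0,"ay":0,"az":0,"fingers":-1},{"dx":-0.06,"dy":0,"dz":-0.13,"ax":0,"ay":0,"az":0,"fingers":-1},{"dx":-0.11,"dy":0,"dz":-0.13,"ax":0,"ay":0,"az":0,"fingers":-1},{"dx":-0.11,"dy":0,"dz":-0.13,"ax":0,"ay":0,"az":0,"fingers":-1}]'; python3 - <<'E'
from go import *
where()
delta(panel(0.001,-.045,.055),TH)
for c in('scene','top'):
    p,d=bot.read_camera(c);C=bot.get_calibration(c)
    v,u=np.mgrid[140:350,130:420].reshape(2,-1);k=d[v,u]>0;P=unproj(u[k],v[k],d[v,u][k],C)
    L=R.from_euler('z',-M[2]).apply(P-[M[0],M[1],0])
    m=(abs(abs(L[:,1])-.09)<.02)
    print([(x,round(float(np.median(L[n,2])),4)) for x in range(-70,130,15) if (n:=m&(abs(L[:,0]*1e3-x)<4)).any()])
E
```

```text
time: 11.55
tool_pos: [0.6048, -0.039, 0.1288]
tcp_rot: [-3.114, 0.392, 0.011]
wrist_force: [-12.1, 2.0, 21.5]
width: 0.001
t 11.55 mach [-23.4   0.4 128.8] panel [82.7  0.4  0.5] F [-12.1   2.   21.5] q [-0.11  0.22  1.85  0.    1.07  1.71] zt [-0.007  0.004 -1.   ]
time: 12.3
tool_pos: [0.4963, -0.0115, 0.2596]
tcp_rot: [-3.114, 0.391, 0.012]
wrist_force: [0.5, -0.5, 0.0]
width: 0.001
t 12.3 mach [-1.353e+02 -1.000e-01  2.596e+02] panel [ 5.970e+01 -1.000e-01  1.711e+02] F [ 0.5 -0.5  0. ] q [-0.08 -0.09  1.94  0.    1.3   1.74] zt [-0.007  0.004 -1.   ]
 W [ 0.4984 -0.0585  0.1302] d(mm) [ 14.6  45.2 129.2] a [-0.1 33.3  0.1]
[(-70, 0.0989), (-40, 0.1285), (-25, 0.1284), (-10, 0.1284), (5, 0.1282), (20, 0.1281), (35, 0.1283), (50, 0.1284), (65, 0.1281), (80, 0.1281), (95, 0.1284), (110, 0.1283), (125, 0.1115)]
[(-70, 0.0979), (-55, 0.1064), (-40, 0.1284), (-25, 0.1284), (-10, 0.1281), (5, 0.1279), (20, 0.1278), (35, 0.1281), (50, 0.1281), (65, 0.1278), (80, 0.1283), (95, 0.1281), (110, 0.128), (125, 0.1114)]
```

The lid is flat at 128 mm, fully shut. Next I'll hover over the start key.

```bash
python3 -m inch '[{"dx":0,"dy":0.03,"dz":0.03,"ax":0,"ay":10,"az":0,"fingers":-1},{"dx":0,"dy":0.045,"dz":0.07,"ax":0,"ay":20,"az":0,"fingers":-1},{"dx":0.0146,"dy":0.0452,"dz":0.11,"ax":0,"ay":30,"az":0,"fingers":-1},{"dx":0.0146,"dy":0.0452,"dz":0.129,"ax":0,"ay":33.3,"az":0,"fingers":-1},{"dx":0.0146,"dy":0.0452,"dz":0.129,"ax":0,"ay":33.3,"az":0,"fingers":-1},{"dx":0.0146,"dy":0.0452,"dz":0.129,"ax":0,"ay":33.3,"az":0,"fingers":-1}]'; python3 look.py w5 start_top stop_top; python3 -c "
from go import *
where();delta(panel(0,-.045,.0175),TH)"
```

```text
time: 13.15
tool_pos: [0.5041, -0.0596, 0.1331]
tcp_rot: [2.924, -0.369, 0.87]
wrist_force: [0.2, 0.3, 0.5]
width: 0.002
13.2 [ 0.5047755  -0.05963363  0.13396665] [[0.81, -0.248, 0.531], [-0.209, -0.969, -0.134], [0.548, -0.003, -0.837]] -0.0020835408781676714 [-0.1189638  -0.29755568  2.45880858 -0.17543084  0.41025347  1.84365357]
start_top 0.64 [256. 230. 295. 257.] 274.9 243.2 [[ 0.51954874 -0.06332698  0.10065443]]
stop_top 0.73 [187. 237. 222. 267.] 202.9 250.0 [[ 0.5267682  -0.01964773  0.09840677]]
t 13.3 mach [-115.4  -44.6  133.8] panel [  8.1 -44.6  54.7] F [ 0.1  0.3 -1.1] q [-0.12 -0.3   2.46 -0.18  0.41  1.84] zt [ 0.531 -0.134 -0.837]
 W [ 0.5173 -0.0633  0.0982] d(mm) [-8.3  0.5 37.1] a [-0.2 -0.3 -0. ]
```

View pics/w5.png

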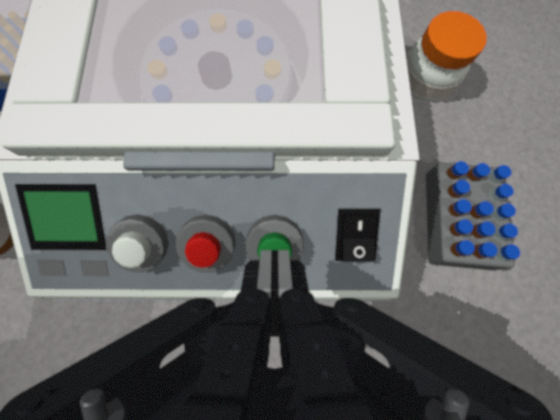

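The lid is shut, the fingertips are over the green key at (275,243), and red is well clear at (203,250). Approaching the key now.

```bash
python3 -m inch '[{"dx":-0.008,"dy":0,"dz":0.015,"ax":0,"ay":0,"az":0,"fingers":-1},{"dx":-0.008,"dy":0,"dz":0.028,"ax":0,"ay":0,"az":0,"fingers":-1},{"dx":-0.008,"dy":0,"dz":0.033,"ax":0,"ay":0,"az":0,"fingers":-1},{"dx":-0.008,"dy":0,"dz":0.033,"ax":0,"ay":0,"az":0,"fingers":-1}]'; python3 -c "
from go import *
where();delta(panel(0,-.045,.0175),TH)"
```

```text
time: 13.8
tool_pos: [0.5163, -0.0625, 0.1024]
tcp_rot: [2.923, -0.369, 0.873]
wrist_force: [-1.2, -0.0, -0.1]
width: -0.002
t 13.8 mach [-103.2  -44.4  102.4] panel [  1.3 -44.4  21.7] F [-1.2 -0.  -0.1] q [-0.12 -0.21  2.47 -0.22  0.32  1.89] zt [ 0.531 -0.134 -0.836]
 W [ 0.5173 -0.0633  0.0982] d(mm) [-1.3  0.6  4.2] a [-0.2 -0.3 -0. ]
```

```bash
python3 -m inch '[{"dx":-0.001,"dy":0,"dz":0.003,"ax":0,"ay":0,"az":0,"fingers":-1},{"dx":-0.001,"dy":0,"dz":0.006,"ax":0,"ay":0,"az":0,"fingers":-1},{"dx":-0.001,"dy":0,"dz":0.008,"ax":0,"ay":0,"az":0,"fingers":-1},{"dx":-0.001,"dy":0,"dz":0.0095,"ax":0,"ay":0,"az":0,"fingers":-1},{"dx":-0.001,"dy":0,"dz":0.0095,"ax":0,"ay":0,"az":0,"fingers":-1}]'; python3 -c "
from go import *
where()"
```

```text
time: 14.42
tool_pos: [0.5207, -0.0635, 0.0963]
tcp_rot: [2.922, -0.37, 0.874]
wrist_force: [-29.3, 7.0, 34.5]
width: -0.003
t 14.43 mach [-98.7 -44.3  96.3] panel [  1.8 -44.3  14.1] F [-29.3   7.   34.5] q [-0.12 -0.19  2.46 -0.23  0.3   1.9 ] zt [ 0.532 -0.134 -0.836]
```

The key has hit a hard stop. I'll release it, then check collar height and key return.

```bash
python3 -m inch '[{"dx":0,"dy":0,"dz":-0.006,"ax":0,"ay":0,"az":0,"fingers":-1},{"dx":0,"dy":0,"dz":-0.03,"ax":0,"ay":0,"az":0,"fingers":-1},{"dx":0,"dy":0,"dz":-0.08,"ax":0,"ay":0,"az":0,"fingers":-1},{"dx":0,"dy":0,"dz":-0.08,"ax":0,"ay":0,"az":0,"fingers":-1}]'; python3 look.py w6 start_top; python3 - <<'E'
from go import *
import pickle
where()
for n in('w5','w6'):
    C=pickle.load(open(f'pics/{n}.pkl','rb'));d=np.load(f'pics/{n}.npy');v,u=np.mgrid[150:300,90:380].reshape(2,-1);P=unproj(u,v,d[v,u],C)
    q=R.from_euler('z',-M[2]).apply(P-[M[0],M[1],0])-[-.0925,0,.0835];x=q@sl;z=q@no
    for y0 in(-.045,0):print(n,y0,[(x0,round(float(np.median(z[k])*1e3),1)) for x0 in range(-20,26,3) if (k:=(abs(x*1e3-x0)<1.5)&(abs(q[:,1]-y0)<.004)).any()])
E
```

```text
time: 14.92
tool_pos: [0.4797, -0.0527, 0.1681]
tcp_rot: [2.918, -0.369, 0.888]
wrist_force: [0.8, 0.3, -0.8]
width: -0.001
14.975 [ 0.47896755 -0.05269675  0.16579843] [[0.806, -0.248, 0.537], [-0.208, -0.969, -0.135], [0.554, -0.003, -0.833]] 0.0013819749159890817 [-0.10528891 -0.42244579  2.4746907  -0.15879781  0.51264872  1.83273011]
start_top 0.7 [261. 207. 293. 238.] 275.7 223.7 [[ 0.51546338 -0.06215268  0.09836712]]
t 15.03 mach [-142.5  -44.5  163.8] panel [  1.6 -44.5  94.6] F [-0.6 -0.4  0.1] q [-0.11 -0.42  2.48 -0.16  0.51  1.83] zt [ 0.534 -0.135 -0.835]
w5 -0.045 [(-2, 18.7), (1, 19.5), (4, 19.2), (7, 14.7), (10, 10.5), (13, 89.4), (16, 77.2), (19, 79.5), (22, -0.5), (25, -0.5)]
w5 0 [(-20, 10.3), (-17, 10.8), (-14, 18.7), (-11, 19.3), (-8, 19.6), (-5, 19.5), (-2, 19.5), (1, 19.4), (4, 19.3), (7, 15.2), (10, 10.5), (13, 10.3), (16, 3.3), (19, -0.4), (22, -0.7), (25, -0.6)]
w6 -0.045 [(-20, 10.7), (-17, 10.6), (-14, 19.0), (-11, 19.3), (-8, 19.4), (-5, 19.5), (-2, 19.5), (1, 19.5), (4, 19.4), (7, 15.1), (10, 133.9), (13, 126.7), (16, 115.7), (19, -0.5), (22, -0.4), (25, -0.6)]
w6 0 [(-20, 10.2), (-17, 10.3), (-14, 19.1), (-11, 19.4), (-8, 19.7), (-5, 19.3), (-2, 19.5), (1, 19.5), (4, 19.4), (7, 15.4), (10, 10.5), (13, 10.5), (16, 2.1), (19, -0.6), (22, -0.5), (25, -0.6)]
```

View pics/w6.png

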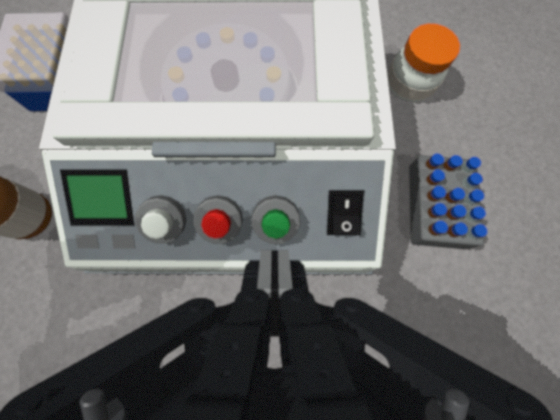

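The key travelled 19.5 → 14.1 mm, about its full 5 mm, and stopped well above the 10.5 mm collar. It has sprung back out. The lid is shut, the rocker is on, and the fingers are clear, so I'll hand in.

```bash
python3 -c "
from workcell import bot
print(bot.finish_job())"
```

```text
the job is handed in; nothing more can be done
None
```

The centrifuge was started in the order asked, by pushing with the shut fingertips only, and handed in at about 15 s. There was no verdict, so the results below come from my own checks.

- **Power:** I pressed the raised upper end of the rocker to its stop. Afterwards the upper half measured flat and the lower half stood up, so it is on.
- **Lid:** I pushed it down along its arc at about 0.4 rad/s, slowing towards the end, and pressed until it stopped. It then measured level at 128 mm in both the scene and top views, against 129 mm given for shut.
- **Start key:** I pressed it about 5 mm to a hard stop, clear of the collar around it, then released it. The last picture shows it back out, level with the stop key.
- **Other keys and items:** Neither the stop nor the release key was touched. I saw no sign that the bottle, jar, tip box or vial rack had moved, but I did not measure their positions.

**Checks that were off:**
- My first move was refused because rows need all seven values, and the arm did not move.
- My first pose fit was about 7 mm off; I corrected it from the wrist camera before touching anything.
- The start press met the stop at about 46 N on the fingertips, higher than I meant. It was well under the 120 N wrist limit, and the 40 N limit covers only the arm and gripper body.
- Key contact was about 6 mm up the slope from the key's centre, still on its 22 mm face.

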